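# Weigh a sealed tube carrier at its balance point

### The job

Zero the balance by pressing its wide tare key while the pan is empty, then weigh the sealed tube carrier for its centrifuge counterweight. The load inside sits well off to one side and the spun samples must not be tipped, so try small lifts along the carry bar until you find where it hangs level, lift it there, and set it down gently with that balance point over the pan, so that it rests level on the pan alone. Leave the rack, the tip box and the bottle where they are.

Things in the scene. Friction and masses are not known exactly. Their poses are not given: they have to be found in the camera images.
- carrier: The sealed tube carrier: an opaque closed box, grey with a white lid, 200 mm long, 58 mm wide, 58 mm high, standing loose on the bench, with a carry bar along the whole top. About 0.5 to 0.7 kg, most of it a block of tubes hidden inside one half (either half, it cannot be seen which), so the balance point lies some 35 to 50 mm from the middle along the length. Origin: centre of its underside; x runs along its length, z up.
- carry_bar (a point): Middle of the carrier's carry bar, on the bar's axis, 94 mm above the carrier's underside. The bar is a polished, rather slippery round steel rod, 14 mm thick, free for grasping over 170 mm along the carrier's x, held by a post at each end; 29 mm of free height between the bar and the lid. A grip of about 30 N carries the weight; held well away from the balance point the carrier tends to turn in the fingers, its heavy end staying down or sagging. Same axes as the carrier.
- balance: The weighing balance, a white instrument 190 mm wide, 240 mm deep and 62 mm high that does not move. Origin: under its middle, at bench height; its front, with the display and keys, faces its -x. Rear housing (local x from -30 to +120 mm) 62 mm high, front deck 44 mm high.
- pan: The balance's round steel weighing pan on its central stem. Origin on the axis of the stem at the top of the housing (62 mm above the bench), 30 mm below the pan's top face.
- pan_top (a point): Centre of the pan's top face: flat, 64 mm in diameter, 92 mm above the bench, 30 mm above the rear housing and higher than any other part of the balance; 45 mm behind the balance's origin (its +x). A carrier whose balance point is not over this disc tips off.
- tare_top (a point): Centre of the top of the tare key: the wide bar-shaped key, 70 mm (across the balance) by 24 mm, in the middle of the front deck, 52 mm above the bench, 92 mm in front of the balance's origin.
- tare (a joint): Travel of the tare key in m: 0 released, 0.004 fully down; springs back. About 4 N presses it fully down; it counts as pressed from 0.0028.
- tube_rack: Bystander: orange tube rack, 80 x 180 mm, 54 mm high with its tubes. Origin: centre of its underside.
- tip_box: Bystander: pipette tip box with a blue lid, 88 x 123 mm, 56 mm high. Origin: centre of its underside.
- reagent_bottle: Bystander: white bottle with a black cap, 66 mm in diameter, 130 mm high. Origin: centre of its underside.
There are look-alikes about, which are no part of the job. Of the things that look like the carrier, take the one that is farthest from the robot's base at the start.

How it is judged (in metres and radians):
On the way, in this order (a step that is already met when the one before it is completed fails the run):
1. the tare key is pressed while the carrier is not on the pan (value of joint tare above 0.0028 m and contact force between carrier and pan below 0.1 N), for 0.05 s.
2. the carrier is lifted at least 40 mm clear of the bench and hangs level within about 3 degrees (height (world z) of carrier above 0.04 m and angle between carrier's own z axis and vertical below 0.05 rad), for 0.5 s.
At the end, for the whole second after the job is handed in: The carrier stands on the pan alone: its underside within 4 mm of the pan's top, level within about 2 degrees, at rest and released (z of carrier in the frame of pan_top between -0.004 and 0.004 m and angle between carrier's own z axis and vertical below 0.04 rad and contact force between carrier and pan above 2 N and linear speed of carrier below 0.01 m/s); the robot touches nothing.
It fails at once if the carrier is tipped by more than about 10 degrees (angle between carrier's own z axis and vertical above 0.17 rad).
It fails at once if the carrier is banged or pressed on the balance with more than 30 N (contact force between carrier and balance above 30 N).
It fails at once if the tube rack, tip box or bottle is moved by more than 30 mm (distance of any of tube_rack, tip_box, reagent_bottle from where it was at the start of the episode above 0.03 m).
It also fails if it takes over 72 s, if anything falls off the work surface, if the arm or the gripper's body presses on something with over 40 N, if the wrist force passes 120 N, or if a joint passes its speed limit or range.

### The arm

A 6-joint arm with a two-finger parallel gripper is mounted at the origin on the work surface. World frame = base frame: x ahead of the robot, y to its left, z up, the work surface at z = 0. Lengths are in mm, angles in degrees, forces in N, time in s.
With the tool pointing down it reaches from about 300 to 850 mm from the base axis. Payload 4.2 kg.
Tool frame: the origin (TCP) lies on the centre line of the jaws, within the pads' length; the fingertips stand 14 mm ahead of it and the grasp point (between the pads) lies 5 mm behind it; z points along the fingers, y is the direction in which the jaws open and shut (so a half turn about z gives the same grasp; the last joint's range is limited). The gripper opens to 91 mm and grips with 3 to 60 N. Pads are 32 mm wide; open, the fingers measure 118 mm over their backs; the gripper's body (76 mm by 178 mm) begins 60 mm behind the grasp point.
Start: joints at [-67.265, 18.312, 89.639, -0, 72.044, -1.146], TCP at [232.785, -525.788, 227.976] pointing down, gripper open.
Joint ranges: [-177.97, 177.97], [-48.28, 115.42], [12.27, 149.76], [-77.06, 257.06], [2.81, 150.46], [-146.56, 146.56]. Speed limits (degrees/s): [147.25, 147.25, 180, 180, 180, 180].

### API

Orientations are given as [roll, pitch, yaw] about the fixed x, y, z axes, in that order (R = Rz(yaw) Ry(pitch) Rx(roll)).
In Python, from workcell import env gives the robot as it stands.
- The arm moves only by the tool play_rows, never from a script. Its argument "increments" is a list of rows, each a list of 5 numbers: the shift along the world's x, y, z in mm, then the turn about the world's z in degrees, then the closure, from 0 (fully open) to 1 (shut). In form: [[x, y, z, yaw, fingers], ...]. A call has 1 to 20 rows; each row shifts and turns the commanded pose from where the row before left it; what a row does not reach is not made up. A row lasts 1/8 s, in which the tool goes at most 62.5 mm and 10.7 degrees, less where a joint would pass 70% of its speed; a pose out of reach is approached as far as the arm can. A call is refused whole if a number of a shift passes 62.5 or a number of a turn 10.7, either way. A call with a gripper value outside its range is refused whole. The fingers move at their own pace and stop on an object; "newtons" is the grip in N (left out, the last holds). Time passes only in rows, so rows that do not move let the fingers close. It gives the time, the measured TCP pose, the force and the opening at its end, in the units of the state.
- env.state(): the state, without advancing time (a new reading comes with each control period).
- env.grab_frame(name): name is "scene" or "top" or "wrist"; returns the picture (420x560x3 uint8, red, green, blue); there is no depth.
- env.calibration(name): a dict with "fx", "fy", "cx", "cy" (pixels), "dist_coeffs" ([k1, k2, p1, p2, k3] as OpenCV has them; the pictures are not rectified), "R" (3x3) and "t" (3): a world point X has camera coordinates R X + t; the wrist camera has in their place "hand_eye" (4x4, takes a point from camera to tool coordinates, whose origin is the TCP and whose axes are the flange's). Camera axes: x right, y down, z forward; pixel columns grow to the right and rows downward; lengths in mm; the calibration is good to about 2 mm. A picture is of the moment at which its call begins: read the wrist's pose just before it. calibration takes no time and is no camera call.
- env.job_done(): hands the job in, once; it reports no verdict.
The state is a dict: "time_s": time; "qpos": joint angles; "qvel": joint speeds; "effort": joint torques, N m; "ee_pos": TCP position; "ee_rot": TCP orientation; "force": force on the tool from outside, world axes, zero at the start; "torque": the same for the moment, N m; "gripper_width": finger opening in mm.
Only numpy, scipy, OpenCV 4.12 (cv2) and the standard library are available. Lean on these libraries where they do the work, as an engineer would, in place of code of your own. Each camera call takes 0.05 s, during which the arm holds its last target.

## Working session

There is one attempt and no reset: what is moved stays moved. The work goes in short steps, Python scripts to look and compute and a tool call to move; the robot and the scene stay as the last step left them, time stands still between calls to the robot, and variables do not carry over. Pictures are saved under pics/ and viewed, and the job is handed in when it is done.

Besides the shell and the picture viewer there is one more tool, called after "Emit:" as a command line: name --pt "numbers of a row" for each row, then --argument value for the rest. play_rows: Moves the arm, as the interface text tells. Its arguments: {"type":"object","properties":{"increments":{"type":"array"},"newtons":{"type":"number"}},"required":["increments"]}

```bash
ls; mkdir -p pics; python3 - <<'E'
from workcell import env
import cv2,json
for n in("scene","top","wrist"):
    im=env.grab_frame(n); cv2.imwrite(f"pics/{n}0.png",im[:,:,::-1])
for n in("scene","top","wrist"): print(n,env.calibration(n))
s=env.state(); print(s)
E
```

```text
pics
scene {'fx': 537.4232455964831, 'fy': 537.4232455964831, 'cx': 278.84558955800844, 'cy': 206.53212128377388, 'dist_coeffs': array([-0.11734119,  0.        ,  0.        ,  0.        ,  0.        ]), 'R': array([[-0.40981071,  0.91215211, -0.00580637],
       [ 0.59508723,  0.26252502, -0.75957343],
       [-0.69132219, -0.31473662, -0.65039564]]), 't': array([ 165.60139822, -220.24289745, 1980.67652259])}
top {'fx': 480.53697558729465, 'fy': 480.53697558729465, 'cx': 286.2505203992298, 'cy': 204.8696944570185, 'dist_coeffs': array([-0.13098745,  0.        ,  0.        ,  0.        ,  0.        ]), 'R': array([[-0.01216157, -0.99992303, -0.00245621],
       [-0.99863287,  0.01227069, -0.05081171],
       [ 0.05083794,  0.0018349 , -0.99870523]]), 't': array([  49.51251386,  484.23814538, 1314.06204682])}
wrist {'fx': 343.3888154668767, 'fy': 343.3888154668767, 'cx': 279.0129225664312, 'cy': 212.64177329114682, 'dist_coeffs': array([0.00716672, 0.        , 0.        , 0.        , 0.        ]), 'hand_eye': array([[-3.80038579e-04, -9.58280235e-01, -2.85830103e-01,
         8.1658316
[... 216 characters left out ...]
00,  0.00000000e+00,
         1.00000000e+00]])}
{'time_s': 0.15, 'qpos': array([-6.72655232e+01,  1.83411833e+01,  8.96903098e+01, -1.11934167e-03,
        7.20417639e+01, -1.14582728e+00]), 'qvel': array([ 0.02123983, -0.1993083 , -0.16070158, -0.07428883,  0.0399896 ,
        0.00730204]), 'effort': array([ 1.78791370e-04, -4.12773764e+01, -2.32155150e+01,  7.27860234e-02,
        4.33281914e-02, -7.86146802e-05]), 'ee_pos': array([ 232.6354842 , -525.45266786,  227.33415361]), 'ee_rot': array([-1.79926736e+02, -4.00774432e-04,  2.38806496e+01]), 'force': array([0.26761708, 0.18253995, 0.53353322]), 'torque': array([0.02618417, 0.00871741, 0.00175401]), 'gripper_width': 91.00956583613274}
```

View pics/scene0.png

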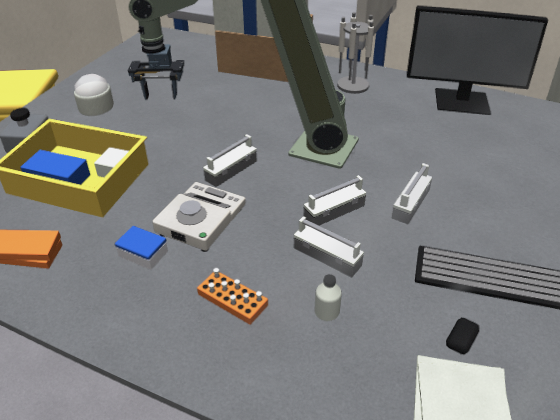

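View pics/top0.png

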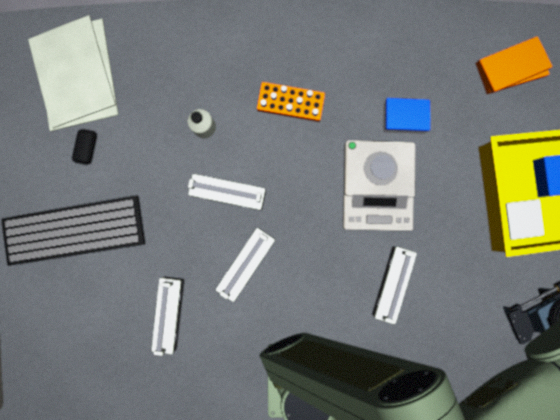

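```bash
cat > h.py <<'E'
import numpy as np,cv2
from workcell import env
def ray(n,uv,s=None):
    c=env.calibration(n)
    K=np.array([[c['fx'],0,c['cx']],[0,c['fy'],c['cy']],[0,0,1]])
    p=cv2.undistortPoints(np.array([[uv]],float),K,c['dist_coeffs'])[0,0]
    d=np.array([p[0],p[1],1.])
    if n=='wrist':
        from scipy.spatial.transform import Rotation as Ro
        H=c['hand_eye'];R=Ro.from_euler('xyz',s['ee_rot'],degrees=True).as_matrix()
        return R@H[:3,3]+s['ee_pos'], R@H[:3,:3]@d
    return -c['R'].T@c['t'], c['R'].T@d
def at(n,uv,z,s=None):
    o,d=ray(n,uv,s); return o+d*(z-o[2])/d[2]
def proj(n,X,s=None):
    c=env.calibration(n)
    K=np.array([[c['fx'],0,c['cx']],[0,c['fy'],c['cy']],[0,0,1]])
    if n=='wrist':
        from scipy.spatial.transform import Rotation as Ro
        T=np.eye(4);T[:3,:3]=Ro.from_euler('xyz',s['ee_rot'],degrees=True).as_matrix();T[:3,3]=s['ee_pos']
        M=np.linalg.inv(T@c['hand_eye']);R,t=M[:3,:3],M[:3,3]
    else: R,t=c['R'],c['t']
    return cv2.projectPoints(np.array(X,float).reshape(-1,3),cv2.Rodrigues(R)[0],t,K,c['dist_coeffs'])[0].reshape(-1,2)
def grab(n,name,crop=None,k=1):
    s=env.state(); im=env.grab_frame(n)[:,:,::-1]
    if crop: a,b,c,d=crop; im=im[b:d,a:c]
    im=cv2.resize(im,None,fx=k,fy=k,interpolation=cv2.INTER_CUBIC); cv2.imwrite('pics/'+name,im); return s
E
python3 - <<'E'
from h import *
for uv in [(227,191),(245,264),(396,285),(167,316)]:
    p=at('top',uv,60); print(uv,p.round(0),np.hypot(*p[:2]))
im=cv2.imread('pics/top0.png')
cv2.imwrite('pics/c1.png',cv2.resize(im[165:220,175:280],None,fx=7,fy=7,interpolation=2))
cv2.imwrite('pics/c2.png',cv2.resize(im[130:240,335:425],None,fx=5,fy=5,interpolation=2))
im=cv2.imread('pics/scene0.png')
cv2.imwrite('pics/c3.png',cv2.resize(im[210:280,280:380],None,fx=7,fy=7,interpolation=2))
E
```

```text
(227, 191) [521. 201.  60.] 558.9408459167978
(245, 264) [327. 155.  60.] 361.5075832419733
(396, 285) [ 265. -246.   60.] 361.8188355150369
(167, 316) [189. 366.  60.] 411.7252925179378
```

View pics/c1.png

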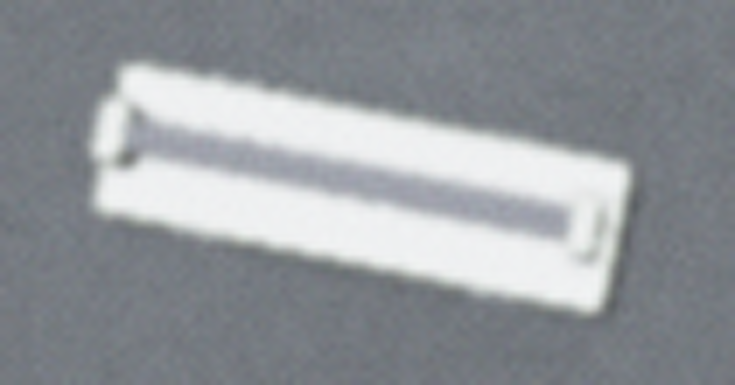

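View pics/c2.png

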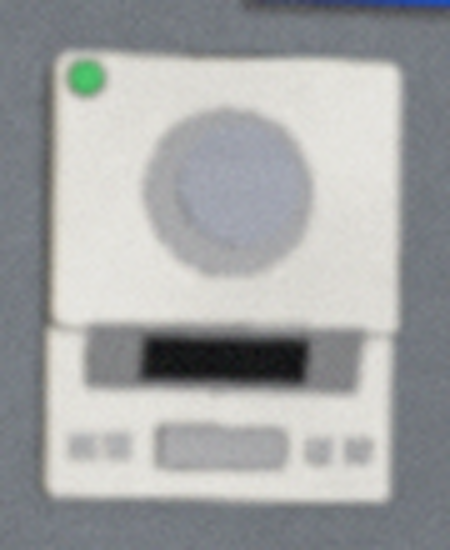

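View pics/c3.png

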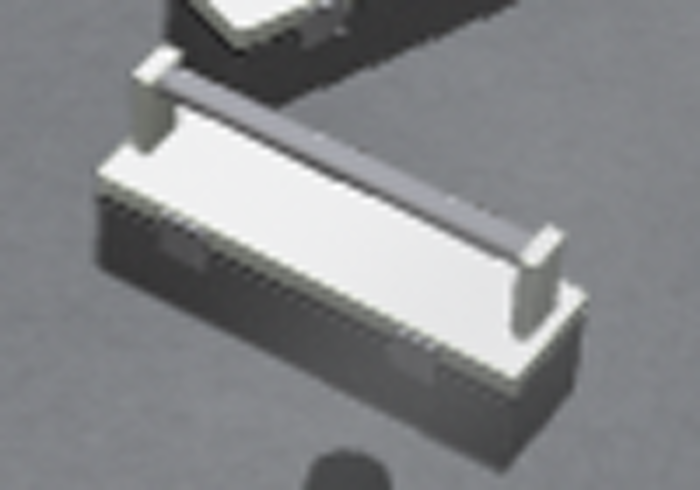

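```bash
python3 - <<'E'
from h import *
c1=lambda u,v:(175+u/7-.43,165+v/7-.43); c2=lambda u,v:(335+u/5-.4,130+v/5-.4)
cs=[at('top',c1(*p),58)[:2] for p in[(125,62),(630,160),(605,315),(95,210)]]
cs=np.array(cs);print(cs.round(1),cs.mean(0).round(1))
for a,b in((0,1),(3,2)): d=cs[b]-cs[a];print(np.degrees(np.arctan2(d[1],d[0])),np.hypot(*d))
a=at('top',c1(138,135),94);b=at('top',c1(568,218),94);print(a,b,(a+b)/2,np.linalg.norm(b-a),np.degrees(np.arctan2(*(b-a)[1::-1])))
print('pan',at('top',c2(246,178),92)); print('tare',at('top',c2(222,447),52))
print('base',at('top',c2(228,190),62))
bc=np.array([at('top',c2(*p),44)[:2] for p in[(47,495),(390,498)]]);print(bc,bc.mean(0))
bc=np.array([at('top',c2(*p),62)[:2] for p in[(57,53),(402,65),(400,333),(47,328)]]);print(bc,bc.mean(0))
E
```

```text
[[570.3 294.9]
 [529.9 100.9]
 [470.8 111. ]
 [513.4 306.5]] [521.1 203.3]
-101.77112207013823 198.2101131303563
-102.29845190494574 200.1608964572176
[538.52730385 282.83890996  94.        ] [505.41321306 122.37878491  94.        ] [521.97025845 202.60884744  94.        ] 163.8413706590463 -101.66041304545587
pan [ 581.70535397 -213.46101551   92.        ]
tare [ 441.72885808 -205.12770475   52.        ]
base [ 579.26140431 -209.66577748   62.        ]
[[ 417.30691781 -111.18872063]
 [ 412.93234089 -298.25376058]] [ 415.11962935 -204.72124061]
[[ 654.24893059 -119.11629738]
 [ 646.65293608 -306.80801986]
 [ 501.34103812 -301.15784942]
 [ 506.18256857 -110.65146136]] [ 577.10636834 -209.43340701]
```

Emit:
play_rows --pt "20 32 0 5.4 1" --pt "20 32 0 5.4 1" --pt "20 32 0 5.4 1" --pt "20 32 0 5.4 1" --pt "20 32 0 5.4 1" --pt "20 32 0 5.4 1" --pt "20 32 0 5.4 1" --pt "20 32 0 5.4 1" --pt "20 32 -20 5.4 1" --pt "29 32 -20 5.8 1" --pt "0 0 0 0 1" --newtons 30

```text
time_s: 1.52
ee_pos: [442.0, -203.6, 186.4]
ee_rot: [-179.8, -0.1, 78.5]
force: [-0.9, -0.3, 0.6]
gripper_width: 0.7
```

```bash
python3 - <<'E'
from h import *
s=grab('wrist','w1.png'); print(s['time_s'],s['ee_pos'],s['ee_rot'],s['gripper_width'],s['force'],s['qpos'])
E
```

```text
1.525 [ 441.99292044 -203.64421864  186.35190532] [-1.79810103e+02 -7.22263975e-02  7.84915545e+01] 0.680556236247534 [-0.89813441 -0.28693104  0.6420075 ] [-2.61061040e+01  1.23637105e+01  1.04413118e+02  2.46378849e-02
  6.34251441e+01 -1.46088393e+01]
```

View pics/w1.png

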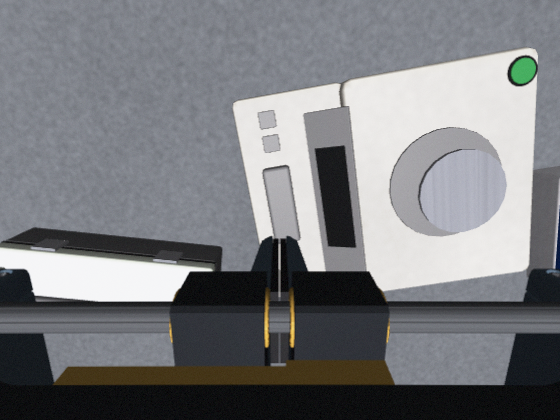

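```bash
python3 - <<'E'
from h import *
s=env.state()
for uv,z in(((463,191),92),((264,170),52),((289,166),52),((277,168),52),((300,240),52),((273,240),52),((234,103),44),((344,83),62),((537,49),62)): print(uv,at('wrist',uv,z,s).round(1))
print('fingertips',proj('wrist',[s['ee_pos']-[0,0,14]],s))
E
```

```text
(463, 191) [ 581.3 -209.2   92. ]
(264, 170) [ 435.5 -169.8   52. ]
(289, 166) [ 457.1 -170.8   52. ]
(277, 168) [ 446.7 -170.4   52. ]
(300, 240) [ 453.8 -238.9   52. ]
(273, 240) [ 429.8 -234.    52. ]
(234, 103) [ 422.4 -111.3   44. ]
(344, 83) [ 510.9 -114.9   62. ]
(537, 49) [ 655.1 -120.8   62. ]
fingertips [[279.26956299 267.50783627]]
```

Emit:
play_rows --pt "1 -1 -36 0 1" --pt "0 0 -36 0 1" --pt "0 0 -32 0 1" --pt "0 0 -11 0 1" --pt "0 0 0 0 1" --pt "0 0 -3 0 1" --pt "0 0 -3 0 1" --pt "0 0 -2 0 1"

```text
time_s: 2.58
ee_pos: [443.1, -207.0, 65.4]
ee_rot: [179.9, 0.0, 78.3]
force: [-1.2, 0.6, 2.6]
gripper_width: 0.1
```

Emit:
play_rows --pt "0 0 -2 0 1" --pt "0 0 -1 0 1" --pt "0 0 0 0 1"

```text
time_s: 2.95
ee_pos: [443.1, -207.0, 62.3]
ee_rot: [179.9, 0.0, 78.3]
force: [-0.4, 0.0, 3.6]
gripper_width: 0.3
```

Emit:
play_rows --pt "0 0 -1 0 1" --pt "0 0 -1 0 1" --pt "0 0 0 0 1"

```text
time_s: 3.32
ee_pos: [443.2, -207.0, 62.0]
ee_rot: [179.9, 0.0, 78.3]
force: [-4.1, 1.9, 20.0]
gripper_width: 0.2
```

Emit:
play_rows --pt "0 0 30 0 0.8" --pt "0 0 40 0 0.5" --pt "0 0 40 0 0" --pt "0 10 40 0 0" --pt "6 30 30 0 0" --pt "10 40 0 0 0" --pt "10 40 0 0 0" --pt "10 40 0 0 0" --pt "10 40 0 0 0" --pt "10 40 0 0 0" --pt "10 30 0 0 0" --pt "10 20 0 0 0" --pt "3 10 0 0 0" --pt "0 0 0 0 0"

```text
time_s: 5.08
ee_pos: [521.7, 93.1, 239.7]
ee_rot: [-180.0, 0.0, 78.3]
force: [0.6, -0.3, 0.4]
gripper_width: 91.2
```

```bash
python3 - <<'E'
from h import *
s=grab('wrist','w2.png'); print(s['time_s'],s['ee_pos'],s['ee_rot'],s['gripper_width'],s['force'],s['qpos'])
E
```

```text
5.075 [521.74623875  93.10847355 239.66048429] [-1.79967508e+02  3.73517467e-02  7.83043414e+01] 91.17575464760361 [ 0.60464059 -0.25619535  0.35375587] [ 8.88919162e+00  1.38442035e+01  9.42677058e+01 -2.47641913e-02
  7.19316422e+01  2.05925504e+01]
```

View pics/w2.png

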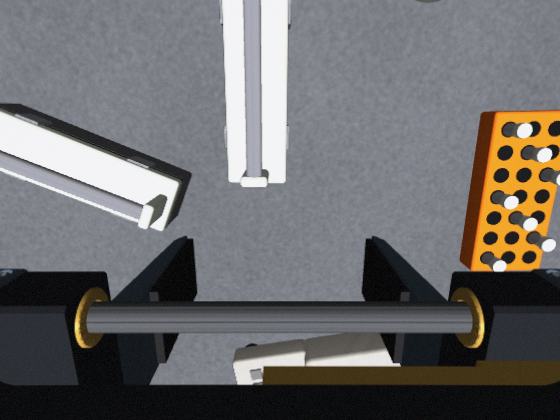

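```bash
python3 - <<'E'
from h import *
s=env.state()
a=at('wrist',(254.5,176),94,s);b=at('wrist',(252.5,5),94,s);print(a,b,np.degrees(np.arctan2(*(b-a)[1::-1])))
for uv in ((229,182),(285,182)): print(at('wrist',uv,58,s))
E
```

```text
[505.2804189  122.47212969  94.        ] [533.84640391 253.68382199  94.        ] 77.71783842136375
[474.98780145 115.72153214  58.        ]
[529.90915412 104.30375873  58.        ]
```

Emit:
play_rows --pt "2 30 0 0 0" --pt "3 40 0 0 0" --pt "3 40 -10 0 0" --pt "1 30 -30 0 0" --pt "0 11 -35 0 0" --pt "0 0 -35 0 0" --pt "0 0 -25 0 0" --pt "0 0 -16 0 0" --pt "0 0 0 0 0"

```text
time_s: 6.25
ee_pos: [530.4, 243.3, 88.3]
ee_rot: [-179.9, 0.1, 78.2]
force: [0.9, 0.6, -0.1]
gripper_width: 91.3
```

```bash
python3 - <<'E'
from h import *
s=grab('wrist','w3.png'); print(s['time_s'],s['ee_pos'],s['ee_rot'],s['gripper_width'],s['force'],s['torque'])
E
```

```text
6.25 [530.38915357 243.32155278  88.25097416] [-1.79913790e+02  7.48116350e-02  7.82313857e+01] 91.30078324501532 [ 0.89130767  0.6338619  -0.06894973] [ 0.02678078 -0.13659325 -0.06692036]
```

View pics/w3.png

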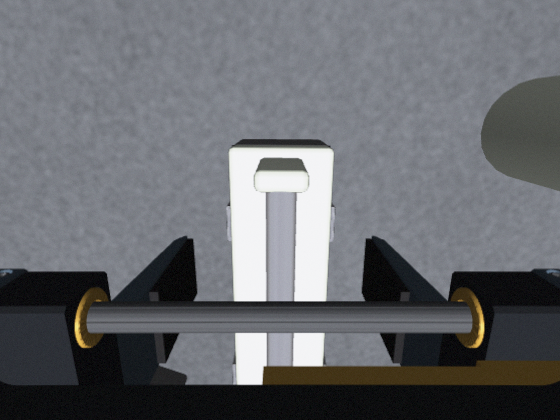

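Emit:
play_rows --pt "0 0 0 0 0.6" --pt "0 0 0 0 0.8" --pt "0 0 0 0 1" --pt "0 0 0 0 1" --pt "0 0 0 0 1" --pt "0 0 0 0 1" --pt "0 0 1 0 1" --pt "0 0 1 0 1" --pt "0 0 1 0 1" --pt "0 0 1 0 1" --pt "0 0 0 0 1" --pt "0 0 0 0 1" --newtons 30

```text
time_s: 7.8
ee_pos: [530.6, 244.1, 92.7]
ee_rot: [-180.0, 0.0, 78.3]
force: [1.1, 0.6, -6.1]
gripper_width: 13.2
```

```bash
python3 - <<'E'
from h import *
s=grab('wrist','w4.png'); print(s['time_s'],s['ee_pos'],s['ee_rot'],s['gripper_width'],s['force'],s['torque'])
grab('scene','s4.png',(280,200,380,280),7)
E
```

```text
7.8 [530.58678336 244.13752321  92.66431074] [-1.79972760e+02  2.30042262e-02  7.82813478e+01] 13.15433452559029 [ 1.06805714  0.56940659 -6.09366741] [-0.05940157 -0.12438422  0.00764644]
```

View pics/w4.png

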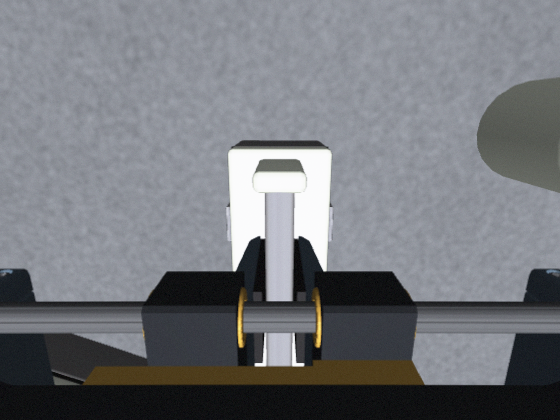

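View pics/s4.png

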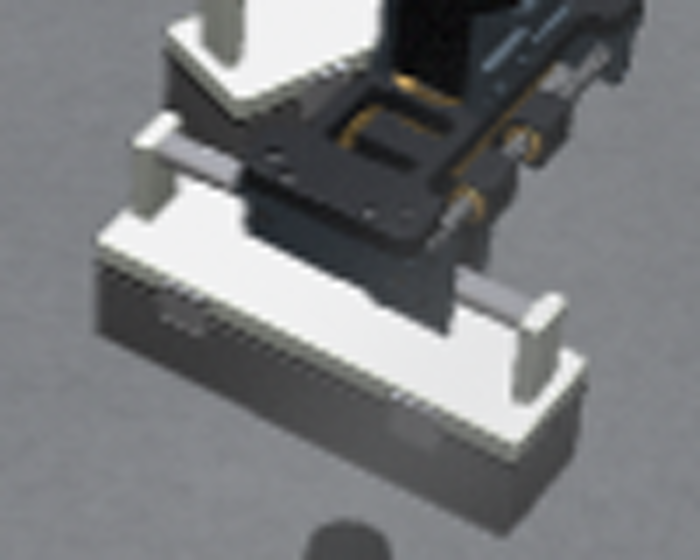

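Emit:
play_rows --pt "0 0 2 0 1" --pt "0 0 2 0 1" --pt "0 0 2 0 1" --pt "0 0 2 0 1" --pt "0 0 0 0 1" --pt "0 0 0 0 1"

```text
time_s: 8.65
ee_pos: [530.7, 244.2, 100.9]
ee_rot: [-180.0, 0.0, 78.3]
force: [-0.1, -1.0, -5.3]
gripper_width: 13.0
```

```bash
python3 - <<'E'
from h import *
s=grab('wrist','w5.png'); print(s['time_s'],s['ee_pos'],s['ee_rot'],s['gripper_width'],s['force'],s['torque'])
grab('scene','s5.png',(280,200,380,280),7)
s=env.state();print(s['force'],s['torque'])
E
```

```text
8.65 [530.73415648 244.18403355 100.94102642] [-1.79998900e+02  2.79726386e-03  7.82798113e+01] 13.028678598681388 [-0.08681112 -0.97212472 -5.34116938] [-0.04818991 -0.12301892  0.00537748]
[ 1.37554636 -0.01525398 -5.75284853] [-0.05686157 -0.13264716 -0.00822303]
```

View pics/w5.png

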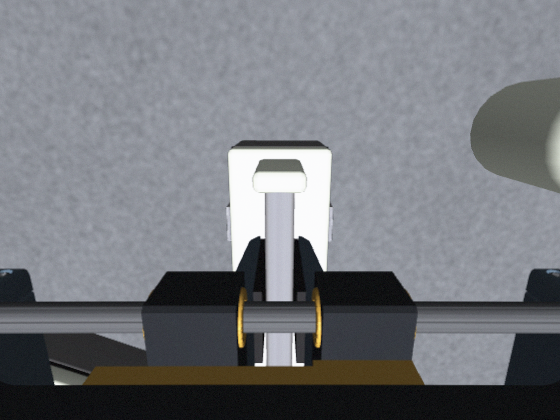

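View pics/s5.png

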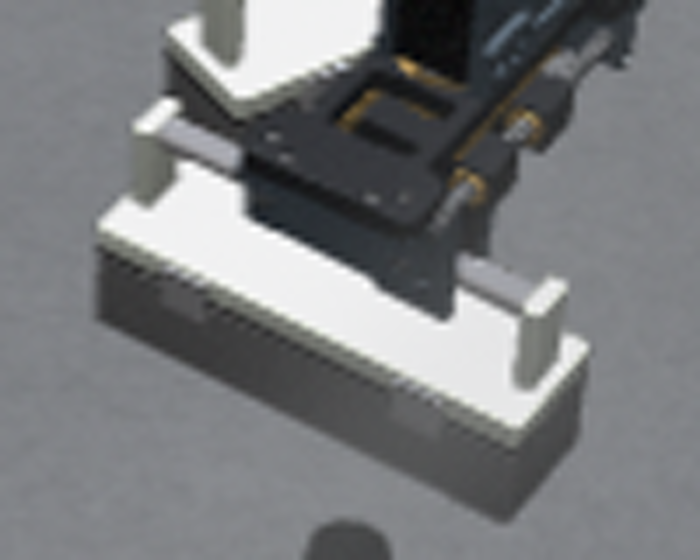

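Emit:
play_rows --pt "0 0 -4 0 1" --pt "0 0 -4 0 1" --pt "0 0 -2 0 1" --pt "0 0 -1 0 1" --pt "0 0 -1 0 1" --pt "0 0 0 0 0.7" --pt "0 0 0 0 0.7" --pt "0 0 0 0 0.7" --pt "2 10 0 0 0.7" --pt "0 0 0 0 0.7" --pt "0 0 0 0 0.7"

```text
time_s: 10.12
ee_pos: [532.7, 254.4, 88.8]
ee_rot: [-180.0, 0.0, 78.3]
force: [-0.3, -0.3, -0.3]
gripper_width: 27.2
```

```bash
python3 - <<'E'
from h import *
for i in range(4):
  s=grab('wrist','w6.png'); print(s['time_s'],s['ee_pos'],s['gripper_width'],s['force'],s['torque'])
E
```

```text
10.125 [532.74971854 254.39926452  88.80684389] 27.18436184236628 [-0.3274109  -0.33995186 -0.27264801] [-0.0286981  -0.04270938 -0.0354466 ]
10.175 [532.69382204 254.28180277  88.84229771] 27.4828552237958 [-0.3968614  0.0587748 -0.8268233] [ 0.00351395 -0.02666457 -0.02236758]
10.225 [532.68894315 254.21158699  88.88037585] 27.218640189675266 [0.15619829 0.2727264  0.80705745] [-0.01851327 -0.04683862  0.03280413]
10.275 [532.6962992  254.12179974  88.90115216] 27.55601267332484 [-0.55776156  0.97394784 -0.0955466 ] [ 0.00056073 -0.03284104  0.03687922]
```

Emit:
play_rows --pt "0 0 0 0 1" --pt "0 0 0 0 1" --pt "0 0 0 0 1" --pt "0 0 0 0 1" --pt "0 0 1 0 1" --pt "0 0 2 0 1" --pt "0 0 2 0 1" --pt "0 0 3 0 1" --pt "0 0 4 0 1" --pt "0 0 0 0 1" --pt "0 0 0 0 1" --newtons 30

```text
time_s: 11.7
ee_pos: [532.8, 254.2, 101.0]
ee_rot: [180.0, 0.0, 78.3]
force: [0.5, -0.7, -6.5]
gripper_width: 13.1
```

```bash
python3 - <<'E'
from h import *
for i in range(3):
  s=grab('wrist','w7.png'); print(s['time_s'],s['ee_pos'],s['gripper_width'],s['force'],s['torque'])
grab('scene','s7.png',(280,200,380,280),7)
E
```

```text
11.7 [532.7569419  254.18567533 101.01880936] 13.12146456566461 [ 0.54736892 -0.65184203 -6.49212139] [-0.01326333 -0.0685266   0.02448651]
11.75 [532.68009511 254.16033015 100.92432487] 13.430101658899137 [ 0.05991163  0.06543831 -5.24386874] [ 0.08086696 -0.10225959 -0.03768918]
11.8 [532.66150432 254.14482055 100.844243  ] 13.199998018786447 [ 1.20120862 -0.2461109  -4.51850706] [ 0.11011268 -0.05687549 -0.03471637]
```

View pics/w6.png

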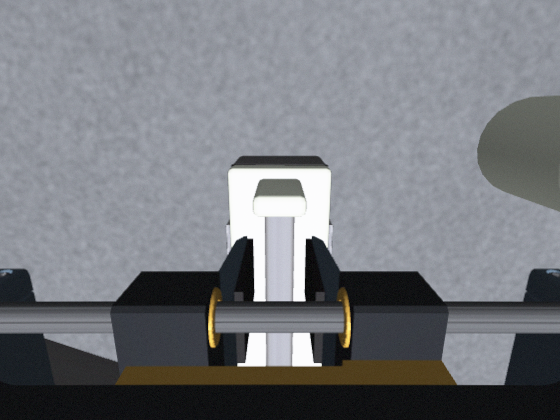

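View pics/w7.png

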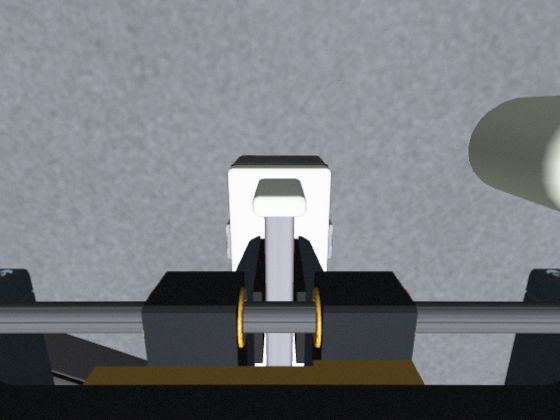

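```bash
python3 - <<'E'
from h import *
T=[];F=[]
for i in range(20):
  env.grab_frame('wrist'); s=env.state(); T.append(s['torque']);F.append(s['force'])
T=np.array(T);F=np.array(F);print(T.mean(0),T.std(0),F.mean(0),s['time_s'])
E
```

```text
[ 0.03849855 -0.08683677 -0.00079858] [0.03140927 0.02975134 0.0275931 ] [ 3.87940680e-02  5.55542490e-03 -5.67735848e+00] 12.9
```

Emit:
play_rows --pt "0 0 -4 0 1" --pt "0 0 -4 0 1" --pt "0 0 -2 0 1" --pt "0 0 -1 0 1" --pt "0 0 -1 0 1" --pt "0 0 0 0 0.7" --pt "0 0 0 0 0.7" --pt "0 0 0 0 0.7" --pt "-1 -6 0 0 0.7" --pt "0 0 0 0 0.7" --pt "0 0 0 0 0.7"

```text
time_s: 14.28
ee_pos: [531.8, 248.1, 89.0]
ee_rot: [180.0, -0.0, 78.3]
force: [0.2, -0.2, -0.2]
gripper_width: 26.9
```

```bash
python3 - <<'E'
from h import *
T=[];F=[]
for i in range(20):
  env.grab_frame('wrist'); s=env.state(); T.append(s['torque']);F.append(s['force'])
T=np.array(T);F=np.array(F);print(T.mean(0),T.std(0),F.mean(0),s['time_s'],s['ee_pos'])
E
```

```text
[-0.01655834 -0.06776182  0.00439321] [0.03406567 0.03392653 0.03077116] [0.08832373 0.06796784 0.09356135] 15.275 [531.76969381 248.22457265  88.983488  ]
```

Emit:
play_rows --pt "0 0 0 0 1" --pt "0 0 0 0 1" --pt "0 0 0 0 1" --pt "0 0 0 0 1" --pt "0 0 1 0 1" --pt "0 0 2 0 1" --pt "0 0 2 0 1" --pt "0 0 3 0 1" --pt "0 0 4 0 1" --pt "0 0 0 0 1" --pt "0 0 0 0 1" --newtons 30

```text
time_s: 16.65
ee_pos: [531.7, 248.2, 101.0]
ee_rot: [180.0, 0.0, 78.3]
force: [0.4, -0.1, -5.7]
gripper_width: 13.3
```

```bash
python3 - <<'E'
from h import *
T=[];F=[]
for i in range(20):
  env.grab_frame('wrist'); s=env.state(); T.append(s['torque']);F.append(s['force'])
T=np.array(T);F=np.array(F);print(T.mean(0),T.std(0),F.mean(0),s['time_s'],s['ee_pos'])
E
```

```text
[ 0.00273905 -0.07795318  0.00253812] [0.02787815 0.03136727 0.02244257] [-0.01431911 -0.04501193 -6.06102458] 17.65 [531.76359921 248.21852332 100.97856641]
```

Emit:
play_rows --pt "0 0 4 0 1" --pt "0 0 8 0 1" --pt "0 0 14 0 1" --pt "0 0 20 0 1" --pt "0 0 24 0 1" --pt "0 0 20 0 1" --pt "0 0 14 0 1" --pt "0 0 10 0 1" --pt "0 0 6 0 1" --pt "0 0 0 0 1" --pt "0 0 0 0 1" --pt "0 0 0 0 1" --pt "0 0 0 0 1"

```text
time_s: 19.27
ee_pos: [531.7, 248.2, 220.6]
ee_rot: [-180.0, 0.0, 78.3]
force: [0.0, -0.1, -6.4]
gripper_width: 13.4
```

```bash
python3 - <<'E'
from h import *
s=grab('scene','s8.png',(260,130,400,280),4);grab('wrist','w8.png'); print(s['time_s'],s['ee_pos'],s['force'],s['torque'])
E
```

```text
19.275 [531.67355581 248.15724348 220.59870291] [ 0.02070368 -0.13516049 -6.41161176] [ 0.08413827 -0.05435354 -0.02041399]
```

View pics/s8.png

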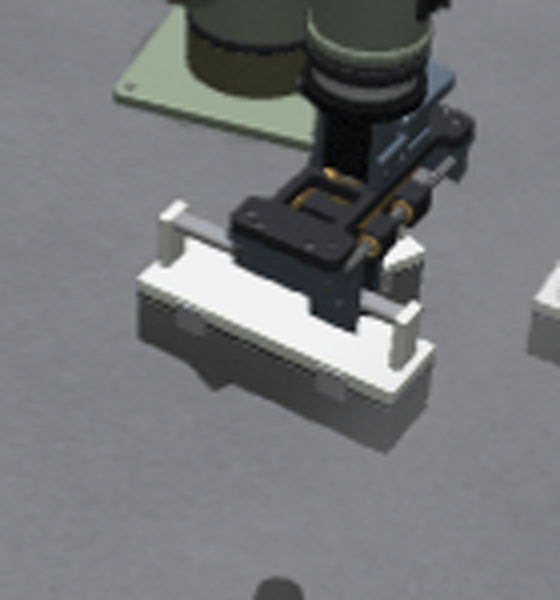

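View pics/w8.png

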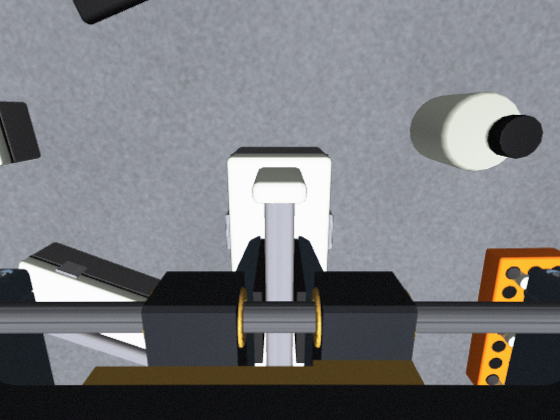

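Emit:
play_rows --pt "1 -5 0 0 1" --pt "2 -12 0 0 1" --pt "3 -20 0 0 1" --pt "3 -28 0 0 1" --pt "3 -32 0 0 1" --pt "3 -32 0 0 1" --pt "3 -32 0 0 1" --pt "3 -32 0 0 1" --pt "3 -32 0 0 1" --pt "3 -32 0 0 1" --pt "3 -32 0 0 1" --pt "3 -32 0 0 1" --pt "3 -32 0 0 1" --pt "3 -32 0 0 1" --pt "3 -28 0 0 1" --pt "3 -20 0 0 1" --pt "3 -14 0 0 1" --pt "2 -9 0 0 1" --pt "0 0 0 0 1" --pt "0 0 0 0 1"

```text
time_s: 21.88
ee_pos: [581.7, -207.0, 220.9]
ee_rot: [-180.0, -0.0, 78.3]
force: [-0.5, 1.6, -5.7]
gripper_width: 13.3
```

```bash
python3 - <<'E'
from h import *
s=grab('scene','s9.png',(130,130,270,280),4);grab('wrist','w9.png');grab('top','t9.png',(330,120,450,240),5); print(s['time_s'],s['ee_pos'],s['force'],s['torque'])
E
```

```text
21.875 [ 581.71501764 -206.99593971  220.9090517 ] [-0.50742018  1.6032257  -5.71155574] [ 0.01282331 -0.07310172 -0.00811595]
```

View pics/s9.png

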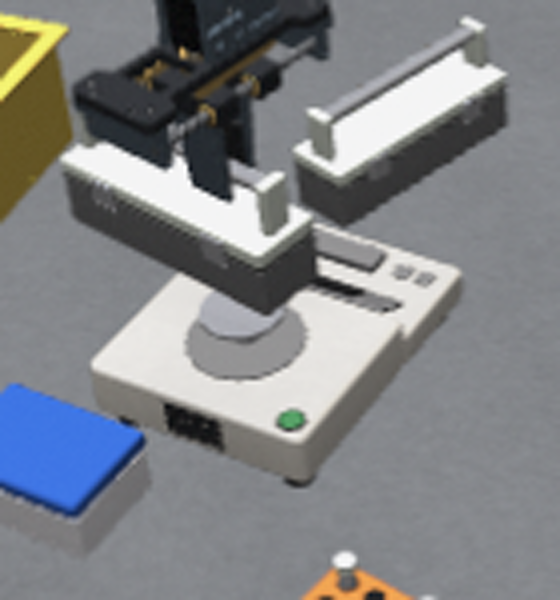

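View pics/w9.png

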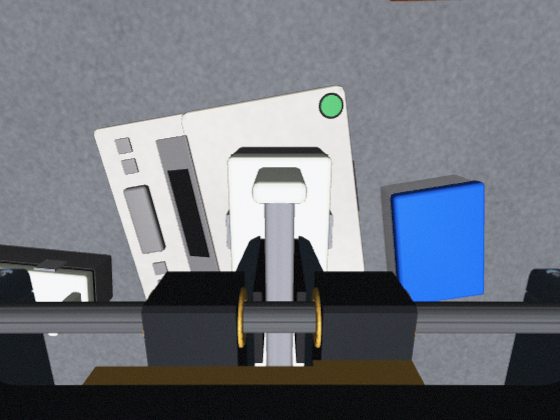

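View pics/t9.png

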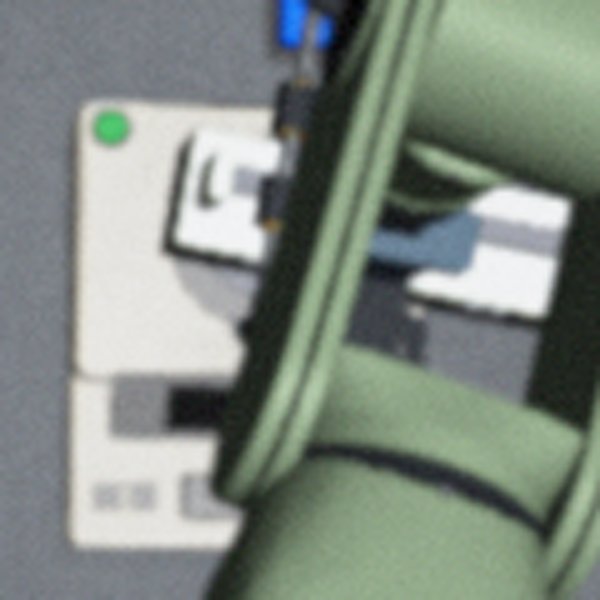

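```bash
python3 - <<'E'
from h import *
th=np.linspace(0,2*np.pi,60)
C=np.c_[581+32*np.cos(th),-211+32*np.sin(th),0*th+92]
for n,(a,b,c,d) in {'scene':(140,170,250,250),'top':(335,130,425,240)}.items():
    im=cv2.imread(f'pics/{n}0.png')[b:d,a:c]; im=cv2.resize(im,None,fx=5,fy=5,interpolation=2)
    p=((proj(n,C)-[a,b]+.5)*5).astype(int); cv2.polylines(im,[p],True,(0,0,255),1); cv2.imwrite(f'pics/o_{n}.png',im)
E
```

```text
(no output)
```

View pics/o_scene.png

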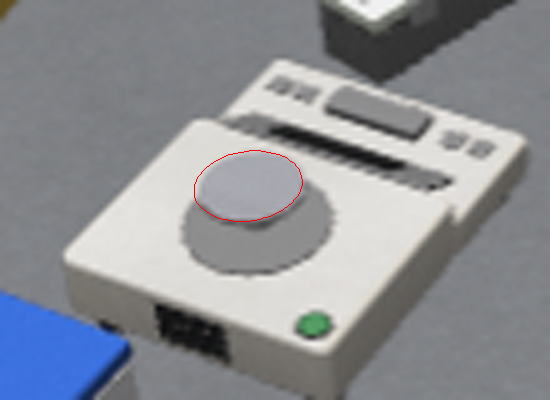

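View pics/o_top.png

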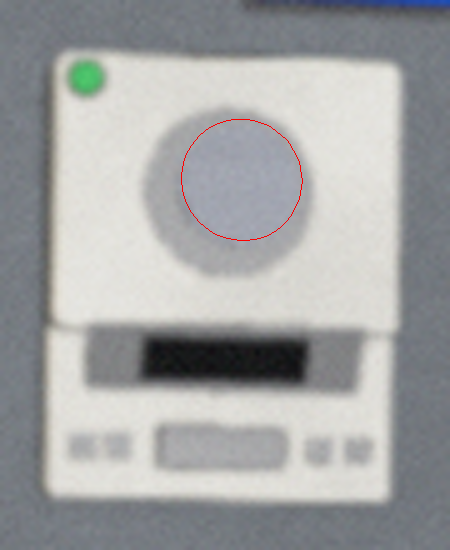

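Emit:
play_rows --pt "0 0 -4 0 1" --pt "0 0 -8 0 1" --pt "0 0 -8 0 1" --pt "0 0 -7 0 1" --pt "0 0 -4 0 1" --pt "0 0 -3 0 1" --pt "0 0 -1 0 1" --pt "0 0 -1 0 1" --pt "0 0 -1 0 1" --pt "0 0 0 0 1"

```text
time_s: 23.28
ee_pos: [581.8, -207.8, 184.0]
ee_rot: [180.0, 0.0, 78.3]
force: [-0.0, -0.6, -6.0]
gripper_width: 13.5
```

Emit:
play_rows --pt "0 0 -1 0 1" --pt "0 0 0 0 1" --pt "0 0 -1 0 1" --pt "0 0 -0.5 0 1" --pt "0 0 0 0 1" --pt "0 0 0 0 1"

```text
time_s: 24.02
ee_pos: [581.8, -207.8, 181.5]
ee_rot: [180.0, -0.0, 78.3]
force: [0.6, -0.1, -6.4]
gripper_width: 13.4
```

Emit:
play_rows --pt "0 0 -0.5 0 1" --pt "0 0 -0.5 0 1" --pt "0 0 0 0 1" --pt "0 0 0 0 1"

```text
time_s: 24.52
ee_pos: [581.9, -207.8, 181.0]
ee_rot: [180.0, -0.0, 78.3]
force: [-1.2, 0.3, -1.6]
gripper_width: 13.2
```

Emit:
play_rows --pt "0 0 -0.3 0 1" --pt "0 0 0 0 1" --pt "0 0 0 0 1" --newtons 10

```text
time_s: 24.9
ee_pos: [581.9, -207.8, 181.0]
ee_rot: [179.9, 0.0, 78.3]
force: [-1.8, 2.3, 4.6]
gripper_width: 13.9
```

```bash
python3 - <<'E'
from h import *
s=grab('wrist','w10.png');grab('scene','s10.png',(130,130,270,280),4); print(s['time_s'],s['ee_pos'],s['force'],s['torque'])
E
```

```text
24.9 [ 581.94998152 -207.8245741   180.96897015] [-1.83751977  2.25264128  4.60001683] [0.20853346 0.28159217 0.02400518]
```

View pics/s10.png

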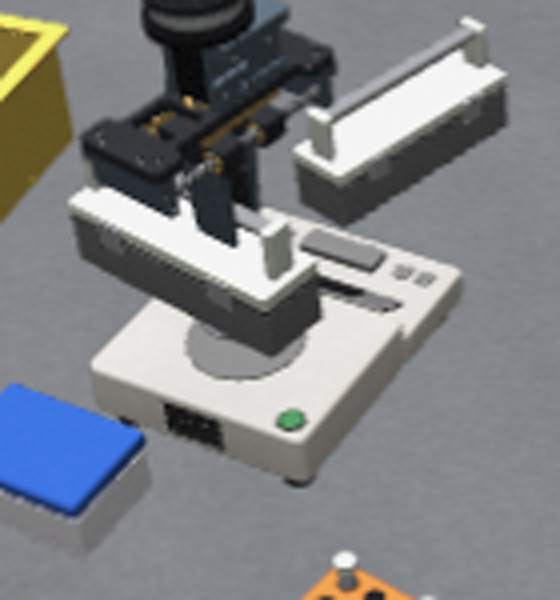

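View pics/w10.png

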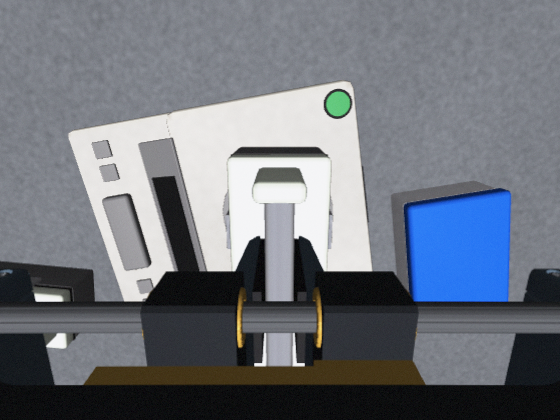

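Emit:
play_rows --pt "0 0 0 0 0.83" --pt "0 0 0 0 0.8" --pt "0 0 0 0 0.8" --pt "0 0 0 0 0.8"

```text
time_s: 25.5
ee_pos: [581.9, -207.9, 180.0]
ee_rot: [180.0, 0.0, 78.3]
force: [-0.5, -0.3, 0.4]
gripper_width: 18.3
```

```bash
python3 - <<'E'
from h import *
s=grab('wrist','w11.png'); print(s['time_s'],s['ee_pos'],s['gripper_width'],s['force'],s['torque'])
E
```

```text
25.5 [ 581.85908705 -207.8930585   179.96997319] 18.33091138405176 [-0.49615177 -0.33748907  0.4034318 ] [-0.03768716 -0.09176421  0.01221813]
```

View pics/w11.png

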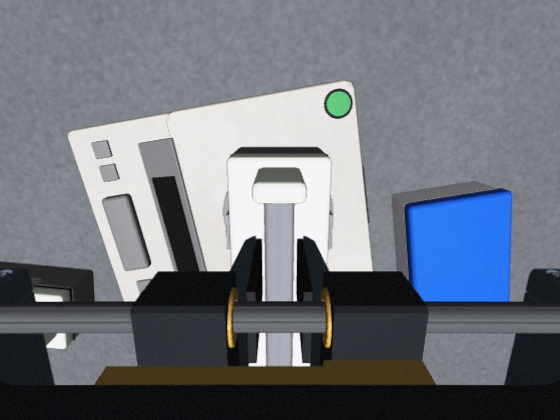

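Released and still level: the post in the wrist view has not moved. I'll open fully and rise straight up.

Emit:
play_rows --pt "0 0 0 0 0.6" --pt "0 0 0 0 0.3" --pt "0 0 0 0 0.3" --pt "0 0 0 0 0.3" --pt "0 0 4 0 0.3" --pt "0 0 10 0 0.3" --pt "0 0 20 0 0.3" --pt "0 0 30 0 0.3" --pt "0 0 30 0 0.3" --pt "0 0 20 0 0.3" --pt "0 0 0 0 0.3" --pt "0 0 0 0 0.3"

```text
time_s: 27.05
ee_pos: [581.4, -207.6, 293.5]
ee_rot: [-179.9, -0.0, 78.3]
force: [-1.2, 0.1, -0.3]
gripper_width: 64.0
```

```bash
python3 - <<'E'
from h import *
s=grab('wrist','w12.png');grab('scene','s12.png'); print(s['time_s'],s['ee_pos'],s['gripper_width'],s['force'],s['torque'])
E
```

```text
27.05 [ 581.38932008 -207.64563217  293.4812097 ] 63.977792571381045 [-1.1610956   0.14522281 -0.33967795] [ 0.00892008 -0.05873369 -0.04041459]
```

View pics/w12.png

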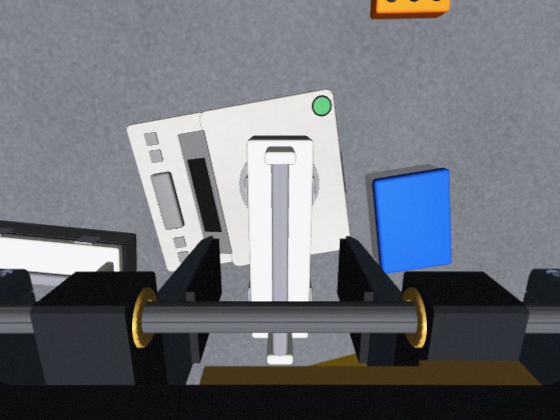

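View pics/s12.png

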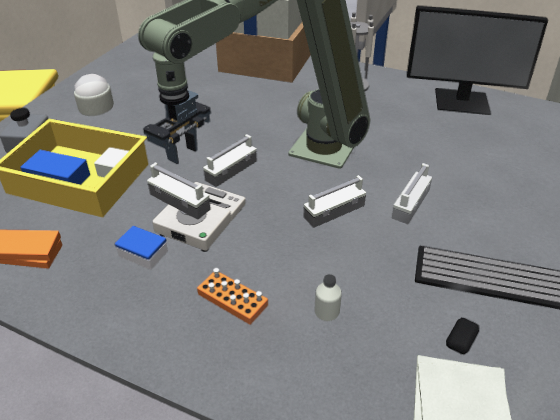

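The carrier rests level on the pan. The gripper is well clear, and the rack, tip box and bottle are where they were. I'm handing in.

```bash
python3 - <<'E'
from workcell import env
print(env.job_done())
E
```

```text
the job is handed in; nothing more can be done
None
```

The job is handed in at about 27 s. The carrier was standing level on the pan, released, in the last pictures; the hand-in reported no verdict.

- **Tare:** I pressed the key with the pan empty until it met its stop, at about 20 N. The fingertips were then about 48 mm above the bench, which is 4 mm of key travel.
- **Which carrier:** Of the four look-alikes I took the one at top-view pixel (227, 191), about 559 mm from the base. The other three were 362 to 412 mm away.
- **Balance point:** I made small lifts at about 42, 52 and 46 mm from the middle, towards the +y end. All three hung level in the pictures. A single wrist-torque reading is too noisy to place the point. The first lift had only single readings, and they put it several mm further out. Averages over the last two lifts agreed on about 43 mm, so I carried it at 46 mm, about 3 mm off that point.
- **Lift and placing:** I lifted the carrier about 130 mm clear of the bench, moved it level over the pan and lowered it in small steps. The measured wrist force reached only about 5 N at contact.
- **Last checks:** The wrist view showed no tilt on release, and after the gripper backed off the wrist and scene pictures showed the carrier level on the pan alone. The tip box, rack and bottle had not visibly moved. I judged level by eye from pictures, not by a measured angle.

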